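Pack out a gearbox end cover in the fitting jig and hold it flush

ROBOT

A 6-joint arm with a two-finger parallel gripper is mounted at the origin on the work surface. World frame = base frame: x ahead of the robot, y to its left, z up, the work surface at z = 0. Lengths are in m, angles in rad, forces in N, time in s.
With the tool pointing down it reaches from about 0.425 to 0.95 m from the base axis. Payload 3.5 kg.
Tool frame: the origin (TCP) lies between the finger pads; the fingertips stand nose_length ahead of it and the grasp point (between the pads) lies 3 mm ahead of it (nose_length is the distance from the TCP to the fingertips, in m); x points along the fingers, z is the direction in which the jaws open and shut, and the axes are right-handed (so a half turn about x gives the same grasp; the last joint's range is limited). The gripper opens to 85 mm and grips with 20 to 120 N. Pads are 22 mm wide; open, the fingers measure 114 mm over their backs; the gripper's body (76 mm by 85 mm) begins 54 mm behind the grasp point. The pads swing forward as they close: fully open they stand 13 mm farther back than shut.
Start: joints at [-1.477, 0.286, 1.577, -0, 1.279, -0.15], TCP at [0.163, -0.655, 0.253] pointing down, gripper open.
Joint ranges: [-2.77, 2.77], [-0.9, 2.22], [0.21, 2.48], [-1.53, 4.67], [0.24, 2.81], [-2.84, 2.84]. Speed limits (rad/s): [2.79, 2.79, 3.14, 3.14, 3.14, 3.14].

INTERFACE

Orientations are given as a unit quaternion [x, y, z, w].
In Python, from plant import * gives the robot as it stands.
- The arm moves only by the shell command python3 -m handwheel 'ROWS' [FORCE]. ROWS is JSON, a list of rows, each an object of numbers: "dx", "dy", "dz": the shift along the tool's x, y, z in m; "rx", "ry", "rz": the turn, a rotation vector about the tool's x, y, z in rad; "fingers": the gripper command: -1 is fully open, 1 is shut, values between are in proportion. In form: [{"dx": .., "dy": .., "dz": .., "rx": .., "ry": .., "rz": .., "fingers": ..}, ...]. A call has 1 to 12 rows; each row shifts and turns the commanded pose from where the row before left it, along the tool's axes as they then stand; what a row does not reach is not made up. A row lasts 1/8 s, in which the tool goes at most 62.5 mm and 10.7 degrees, less where a joint would pass 70% of its speed; a pose out of reach is approached as far as the arm can. A call is refused whole if a number of a shift passes 0.0625 or a number of a turn 0.188, either way. A call with a gripper value outside its range is refused whole. The fingers move at their own pace and stop on an object; FORCE is the grip in N (left out, the last holds). Time passes only in rows, so rows that do not move let the fingers close. It gives the time, the measured TCP pose, the force and the opening at its end, in the units of the state.
- get_state(): the state, without advancing time (a new reading comes with each control period).
- read_camera(name): name is "scene" or "top" or "wrist"; returns a dict with "img" (480x640x3 uint8, red, green, blue), "depth" (480x640 float32, m along the optical axis (not along the pixel's ray), 0 where there is no reading), "fx", "fy", "cx", "cy" (pixels), "world_from_camera" (4x4, takes a point from camera to world coordinates); the wrist camera has in their place "hand_eye" (4x4, takes a point from camera to tool coordinates, whose origin is the TCP and whose axes are the tool frame's). Camera axes: x right, y up, looking along -z (the intrinsics and any distortion apply to the point x, -y, -z); pixel columns grow to the right and rows downward; lengths in m; the calibration is good to about 2 mm. A picture is of the moment at which its call begins: read the wrist's pose just before it.
- sign_off(): hands the job in, once; it reports no verdict.
Trained networks look in a picture, given as the dict that the camera call returned (one of the last four; its "shot" number tells which), for a name from the list of things; names that differ only in an ending like _2 or _b are one class to them, and where a whole thing is asked for, a point or a joint stands for the part that bears it (a point fixed in the world has none). Each returns a list of dicts, best first, with "score" (0 to 1); they miss things now and then, are a little off and sometimes report something else, mostly with a low value. They report only what shows in the picture. A call takes as long as a camera call.
- cut_out(picture, label): "region" (480x640 bool, what is visible of it) and "bbox" ([left, top, width, height] in pixels, round what is visible of it).
The state is a dict: "time": time; "qpos": joint angles; "dq": joint speeds; "joint_efforts": joint torques, N m; "eef_pos": TCP position; "tcp_rot": TCP orientation; "contact_force": force on the tool from outside, world axes, zero at the start; "wrist_torque": the same for the moment, N m; "opening": opening from 0.0 (shut) to 1.0 (fully open).
Only numpy, scipy, OpenCV 4.12 (cv2) and the standard library are available. Lean on these libraries where they do the work, as an engineer would, in place of code of your own. Each camera call takes 0.05 s, during which the arm holds its last target. There are 200 camera calls.

TASK

In the blue jig, first slide the aluminium gearbox end cover sideways along the bed, without lifting it, until it is centred in front of the thinnest of the three steel stop plates, close to the front ledge: only there is the gap behind it wide enough for the spacer. Then slide the steel spacer block with the upright grip tab down into that gap, centred, until it stands on the bed, and let go of it. Finally grip or push the cover back so that it sits flush on the spacer and clamps it against the stop plate, and finish while still holding the cover pressed there firmly; leave the step block, the bearing and the screwdriver alone.

Things in the scene. Friction and masses are not known exactly. Their poses are not given: they have to be found in the camera images.
- jig: Fixed blue jig, 336 mm long (y), 150 deep. Origin under the bed on the table; x points to the rear wall. Bed top 12 mm up. Channel between front ledge (inner face x=-70, top 24 mm up) and rear wall (face x=+48, top 37 up), end cheeks at y=+-156 (top 24 up). White lines on the ledge at y=+-50 mark 3 bays, centred y=-100, 0, +100. Yaw varies; it never moves.
- thin_stop: Thinnest of three fixed steel stop plates on the jig's rear wall, one per bay, in any order: 98 mm wide (y), 25 high, 8 thick. Origin: middle of its rear face (on the wall), at its underside on the bed; axes as the jig's; front face at x=-8 mm. With the cover against the front ledge the gap here is 30 mm.
- middle_stop: Middle stop plate, as the thin one but 20 mm thick (front face at x = -20 mm); gap 18 mm, too narrow for the spacer. The cover starts in this bay.
- thick_stop: Thickest stop plate, as the thin one but 26 mm thick (front face at x = -26 mm); gap 12 mm, too narrow for the spacer.
- cover: Loose aluminium gearbox end cover, about 0.35 kg: plate 80 mm (x) by 90 (y), 25 thick, with a square boss 40 by 40, 30 high, in the middle of its top. Origin: centre of its underside; axes about parallel to the jig's. It lies in the channel near the front ledge, in the middle stop's bay, and slides on the bed, but drags if pressed down; friction and mass vary.
- spacer: Loose steel spacer block, about 0.3 kg: foot 22 mm thick (x) by 60 long (y) by 25 high, with an upright grip tab 12 (x) by 26 mm (y) on its middle, its top 66 mm above the underside. Origin: centre of its underside. Stands on the table left or right of the jig, yaw up to 35 degrees; same either way round.
- step_block: Loose dark steel step block (three steps, 30 by 70 mm, 45 mm high), on the other side of the jig. Origin: centre of its underside. Not to be used.
- bearing: Loose ball bearing ring, 52 mm outside, 15 mm high, lying beyond the jig. Origin: centre of its underside. Leave alone.
- screwdriver: Loose screwdriver, 200 mm, lying beyond the jig. Leave alone.

How it is judged:
On the way, in this order (a step that is already met when the one before it is completed fails the run):
1. the cover lies flat on the bed, centred within 15 mm in front of the thin stop, with the gap behind it open (y of cover in the frame of thin_stop between -0.015 and 0.015 m and z of cover in the frame of thin_stop below 0.004 m and angle between cover's own z axis and vertical below 0.06 rad and x of cover in the frame of thin_stop below -0.072 m), for 0.2 s.
2. the spacer stands on the bed in the gap between cover and thin stop, let go (z of each of spacer, cover in the frame of thin_stop below 0.004 m and angle between spacer's own z axis and vertical below 0.08 rad and y of spacer in the frame of thin_stop between -0.02 and 0.02 m and x of spacer in the frame of thin_stop between -0.031 and -0.015 m and y of cover in the frame of thin_stop between -0.015 and 0.015 m and angle between cover's own z axis and vertical below 0.06 rad and contact force between the fingers and spacer below 0.3 N), for 0.2 s.
At the end, for the whole second after the job is handed in: Spacer on the bed, within 20 mm of the middle of the thin stop; cover flat on the bed within 15 mm of it; both square within 0.06 rad; fingers press the cover so that cover on spacer and spacer on stop each carry over 3 N; robot not touching the spacer (z of each of spacer, cover in the frame of thin_stop below 0.004 m and angle between spacer's own z axis and vertical below 0.08 rad and y of spacer in the frame of thin_stop between -0.02 and 0.02 m and x of spacer in the frame of thin_stop between -0.031 and -0.015 m and y of cover in the frame of thin_stop between -0.015 and 0.015 m and angle between cover's own z axis and vertical below 0.06 rad and x of spacer in the frame of thin_stop above -0.022 m and x of cover in the frame of thin_stop above -0.0735 m and angle between the x axis of each of spacer, cover and the x axis of thin_stop, either way round below 0.06 rad and contact force between cover and spacer above 3 N and contact force between spacer and thin_stop above 3 N and contact force between the fingers and cover above 3 N and contact force between each of the arm, the fingers and spacer below 0.5 N); the arm keeps its last pose, push and grip.
It fails at once if the cover is lifted more than 8 mm off the bed or tipped (z of cover in the frame of jig above 0.02 m or angle between cover's own z axis and vertical above 0.2 rad).
It fails at once if the step block is moved more than 30 mm (distance of step_block from where it was at the start of the episode above 0.03 m).
It fails at once if the bearing is moved more than 30 mm (distance of bearing from where it was at the start of the episode above 0.03 m).
It fails at once if the screwdriver is moved more than 30 mm (distance of screwdriver from where it was at the start of the episode above 0.03 m).
It also fails if it takes over 72 s, if anything falls off the work surface, if the arm or the gripper's body presses on something with over 40 N, if the wrist force passes 120 N, or if a joint passes its speed limit or range.

## Working session

There is one attempt and no reset: what is moved stays moved. The work goes in short steps, Python scripts to look and compute and a shell command to move; the robot and the scene stay as the last step left them, time stands still between calls to the robot, and variables do not carry over. Pictures are saved under pics/ and viewed, about 8 in all and at most 12, crops included, and the job is handed in when it is done.

```bash
ls; mkdir -p pics
cat > h.py <<'E'
from plant import *
import numpy as np, cv2
from scipy.spatial.transform import Rotation as R
def T(st):
    M=np.eye(4);M[:3,:3]=R.from_quat(st["tcp_rot"]).as_matrix();M[:3,3]=st["eef_pos"];return M
def cloud(p,st=None):
    W=np.array(p["world_from_camera"]) if "world_from_camera" in p else T(st)@np.array(p["hand_eye"])
    d=p["depth"];v,u=np.mgrid[0:480,0:640]
    P=np.stack([(u-p["cx"])/p["fx"]*d,-(v-p["cy"])/p["fy"]*d,-d],-1)
    Q=P@W[:3,:3].T+W[:3,3];Q[d<=0]=np.nan;return Q
def shot(n):
    st=get_state();p=read_camera(n);return p,cloud(p,st)
def save(p,f,crop=None,s=1):
    im=p["img"][...,::-1]
    if crop: l,t,w,h=crop;im=im[t:t+h,l:l+w]
    cv2.imwrite(f,cv2.resize(im,None,fx=s,fy=s))
E
python3 - <<'E'
from h import *
st=get_state();print(st)
ps=[]
for n in("top","scene"):
    p,Q=shot(n);print(n,{k:v for k,v in p.items() if k not in("img","depth")})
    ps.append(p["img"])
    for l in("jig","thin_stop","middle_stop","thick_stop","cover","spacer","step_block","bearing","screwdriver"):
        for r in cut_out(p,l)[:2]:
            q=Q[r["region"]];q=q[~np.isnan(q[:,0])]
            if len(q):print(n,l,round(r["score"],2),r["bbox"],np.median(q,0).round(3),np.percentile(q,[2,98],axis=0).round(3).tolist())
    np.savez(n+".npz",Q=Q,img=p["img"])
im=np.hstack(ps)[...,::-1];cv2.imwrite("pics/a.png",cv2.resize(im,(800,300),interpolation=cv2.INTER_AREA))
E
```

```text
pics
{'time': 0.0, 'qpos': array([-1.47697966e+00,  2.87203560e-01,  1.57821179e+00,  3.41850030e-05,
        1.27860829e+00, -1.50029930e-01]), 'dq': array([ 1.02172019e-03,  8.96770567e-05,  9.46429850e-04,  1.59255904e-03,
       -3.39794190e-04,  1.15630603e-03]), 'joint_efforts': array([-9.38400553e-04, -4.05984735e+01, -2.92627341e+01, -1.63967325e-04,
        5.80900771e-03,  1.37245803e-05]), 'eef_pos': array([ 0.16292775, -0.6544024 ,  0.25190302]), 'tcp_rot': array([ 0.43611252,  0.55767846, -0.43484745,  0.55651442]), 'contact_force': array([-1.19074674,  0.18592386,  0.17284687]), 'wrist_torque': array([-0.00702323, -0.01115862, -0.01912355]), 'opening': 1.001730850407945}
top {'fx': 491.89610016128006, 'fy': 491.89610016128006, 'cx': 319.3659100999452, 'cy': 243.80784729551, 'world_from_camera': array([[ 0.1752101 ,  0.96287557, -0.20535837,  0.4232615 ],
       [-0.98451725,  0.17245888, -0.0313643 ,  0.00117434],
       [ 0.00521595,  0.2076742 ,  0.97818414,  0.86135797],
       [ 0.        ,  0.        ,  0.        ,  1.        ]]), 'shot': 1}
top jig 0.59 [231.0, 23
[... 2441 characters left out ...]
038]]
scene cover 0.58 [214.9, 257.8, 56.6, 48.3] [ 0.535 -0.138  0.036] [[0.489, -0.171, 0.018], [0.567, -0.082, 0.067]]
scene spacer 0.88 [172.1, 351.2, 31.3, 33.0] [ 0.52  -0.335  0.023] [[0.501, -0.361, -0.0], [0.531, -0.303, 0.066]]
scene step_block 0.85 [325.4, 130.4, 8.8, 26.2] [0.533 0.299 0.03 ] [[0.505, 0.288, 0.002], [0.55, 0.359, 0.045]]
scene bearing 0.61 [358.9, 227.7, 25.1, 19.5] [0.727 0.099 0.012] [[0.702, 0.08, -0.0], [0.749, 0.127, 0.017]]
scene screwdriver 0.93 [311.9, 288.3, 53.3, 79.4] [ 0.746 -0.165  0.02 ] [[0.729, -0.221, -0.003], [0.756, -0.051, 0.026]]
scene screwdriver 0.7 [361.8, 225.3, 23.0, 23.0] [0.726 0.101 0.012] [[0.704, 0.08, 0.001], [0.748, 0.127, 0.017]]
```

View pics/a.png

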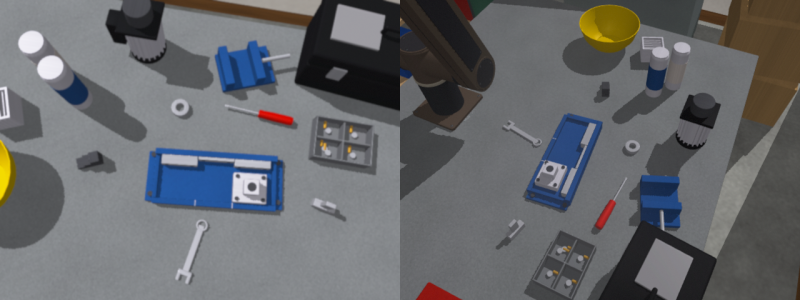

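The top view (left half) shows the jig at about (215,180), with the cover in its right bay and the thin stop in the middle bay. The spacer is at (325,206), and the step block is on the far left. Next I'll fit the poses.

```bash
cat >> h.py <<'E'
def rect(pts):
    c,(a,b),an=cv2.minAreaRect((pts[:,:2]*1000).astype(np.float32))
    return np.array(c).round(1),round(a,1),round(b,1),round(an,2)
def sel(Q,lo,hi):
    m=np.all((Q>np.array(lo))&(Q<np.array(hi)),-1);return Q[m]
E
python3 - <<'E'
from h import *
print(T(get_state()).round(3))
for n in("top","scene"):
    Q=np.load(n+".npz")["Q"]
    print(n)
    print("jig",rect(sel(Q,[.4,-.25,.006],[.66,.22,.1])))
    print("wall",rect(sel(Q,[.54,-.25,.033],[.66,.22,.045])))
    print("boss",rect(sel(Q,[.45,-.18,.060],[.6,-.06,.075])),np.median(sel(Q,[.45,-.18,.060],[.6,-.06,.075]),0))
    print("plate",rect(sel(Q,[.45,-.18,.032],[.565,-.06,.075])))
    s=sel(Q,[.45,-.4,.012],[.6,-.28,.08]);print("sp",rect(s));t=s[s[:,2]>.055];print("tab",rect(t),np.median(t,0).round(4),len(t))
E
```

```text
[[ 0.     0.97   0.241  0.163]
 [ 0.     0.241 -0.97  -0.655]
 [-1.     0.    -0.     0.253]
 [ 0.     0.     0.     1.   ]]
top
jig (array([515. , -27.9]), 225.9, 378.1, 6.05)
wall (array([567.3, -22.2]), 82.6, 335.7, 6.15)
boss (array([ 525.2, -121.9]), 40.3, 40.6, 5.36) [ 0.52445703 -0.12127924  0.06672944]
plate (array([ 525.2, -121.8]), 80.2, 90.3, 6.09)
sp (array([ 514.8, -328.4]), 60.7, 22.3, 77.68)
tab (array([ 514.9, -328.4]), 26.2, 12.1, 78.86) [ 0.5144 -0.3271  0.065 ] 141
scene
jig (array([522.7, -30.4]), 391.0, 245.1, 82.6)
wall (array([567.7, -25.7]), 83.7, 335.5, 5.99)
boss (array([ 526. , -123.8]), 40.5, 41.6, 8.75) [ 0.52671158 -0.12579967  0.06488442]
plate (array([ 526.3, -125.1]), 81.1, 91.9, 5.86)
sp (array([ 516.4, -331.6]), 60.6, 23.6, 76.34)
tab (array([ 516.1, -331.8]), 26.3, 13.2, 76.75) [ 0.5172 -0.3329  0.063 ] 117
```

```bash
python3 -m handwheel '[{"rx":0.138,"fingers":-1},{"dy":0.038,"dz":-0.0446,"fingers":-1},{"dy":0.038,"dz":-0.0446,"fingers":-1},{"dy":0.038,"dz":-0.0446,"fingers":-1},{"dy":0.038,"dz":-0.0446,"fingers":-1},{"dy":0.038,"dz":-0.0446,"fingers":-1},{"dy":0.038,"dz":-0.0446,"fingers":-1},{"dy":0.038,"dz":-0.0446,"fingers":-1},{"dy":0.038,"dz":-0.0446,"fingers":-1},{"dy":0.038,"dz":-0.0446,"fingers":-1},{"dy":0.038,"dz":-0.0446,"fingers":-1},{"dy":0.038,"dz":-0.0446,"fingers":-1}]' 40
python3 -m handwheel '[{"fingers":-1},{"fingers":-1}]'
cat > m.py <<'E'
from h import *
import sys
p,Q=shot("wrist");st=get_state();M=T(st)
save(p,sys.argv[1]);np.savez("w.npz",Q=Q)
print(st["time"],M.round(4).tolist(),st["opening"],st["contact_force"].round(1))
for l in("cover","thin_stop","middle_stop","spacer"):
    for r in cut_out(p,l)[:2]:
        q=Q[r["region"]];q=q[~np.isnan(q[:,0])]
        if len(q)>50:
            t=q[q[:,2]>np.percentile(q[:,2],97)-.005]
            print(l,round(r["score"],2),r["bbox"],rect(q),"top",rect(t),t[:,2].mean().round(4))
E
python3 m.py pics/b.png
```

```text
1.05 [[0.0, 0.9704, 0.2414, 0.163], [0.0001, 0.2414, -0.9704, -0.655], [-1.0, 0.0, -0.0, 0.2533], [0.0, 0.0, 0.0, 1.0]] 0.996620948002354 [-0.9 -0.4 -0.1]$[0]: bad value
$[0]: bad value
```

View pics/b.png

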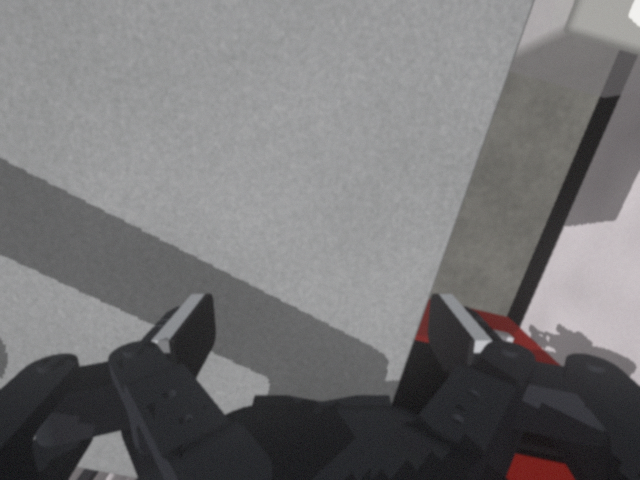

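The picture shows only empty table and the fingers, because the move was refused: every key has to be given.

```bash
python3 -m handwheel '[{"dx":0,"dy":0,"dz":0,"rx":0.138,"ry":0,"rz":0,"fingers":-1},{"dx":0,"dy":0.034,"dz":-0.0446,"rx":0,"ry":0,"rz":0,"fingers":-1},{"dx":0,"dy":0.034,"dz":-0.0446,"rx":0,"ry":0,"rz":0,"fingers":-1},{"dx":0,"dy":0.034,"dz":-0.0446,"rx":0,"ry":0,"rz":0,"fingers":-1},{"dx":0,"dy":0.034,"dz":-0.0446,"rx":0,"ry":0,"rz":0,"fingers":-1},{"dx":0,"dy":0.034,"dz":-0.0446,"rx":0,"ry":0,"rz":0,"fingers":-1},{"dx":0,"dy":0.034,"dz":-0.0446,"rx":0,"ry":0,"rz":0,"fingers":-1},{"dx":0,"dy":0.034,"dz":-0.0446,"rx":0,"ry":0,"rz":0,"fingers":-1},{"dx":0,"dy":0.034,"dz":-0.0446,"rx":0,"ry":0,"rz":0,"fingers":-1},{"dx":0,"dy":0.034,"dz":-0.0446,"rx":0,"ry":0,"rz":0,"fingers":-1},{"dx":0,"dy":0.034,"dz":-0.0446,"rx":0,"ry":0,"rz":0,"fingers":-1},{"dx":0,"dy":0.034,"dz":-0.0446,"rx":0,"ry":0,"rz":0,"fingers":-1}]' 40
python3 -m handwheel '[{"dx":0,"dy":0,"dz":0,"rx":0,"ry":0,"rz":0,"fingers":-1},{"dx":0,"dy":0,"dz":0,"rx":0,"ry":0,"rz":0,"fingers":-1}]'
python3 m.py pics/c.png; python3 -c "
import plant;print([k for k in dir(plant) if k[0]!='_'], getattr(plant,'nose_length',None))"
```

```text
time: 2.75
eef_pos: [0.4839, -0.126, 0.2538]
tcp_rot: [0.473, 0.525, -0.473, 0.526]
contact_force: [1.0, -0.7, -0.4]
opening: 1.002
time: 3.0
eef_pos: [0.483, -0.1277, 0.2533]
tcp_rot: [0.472, 0.526, -0.473, 0.526]
contact_force: [0.2, -0.7, 0.3]
opening: 1.001
3.05 [[-0.0002, 0.9945, 0.1049, 0.4828], [-0.0004, 0.1049, -0.9945, -0.1283], [-1.0, -0.0002, 0.0004, 0.2533], [0.0, 0.0, 0.0, 1.0]] 0.9984001578111699 [-0.1 -0.   0. ]
cover 0.82 [272.7, 124.6, 98.7, 89.5] (array([ 522.9, -123.1]), 84.4, 97.1, 6.19) top (array([ 523.4, -123.3]), 39.8, 40.0, 6.2) 0.0674
thin_stop 0.87 [158.6, 81.7, 116.3, 11.5] (array([585.1, -21.5]), 8.9, 98.1, 6.21) top (array([585.3, -22. ]), 8.6, 97.2, 6.23) 0.0372
middle_stop 0.74 [272.2, 81.3, 110.7, 27.9] (array([ 589.8, -121.6]), 20.8, 97.4, 6.14) top (array([ 590.1, -121.6]), 20.1, 97.4, 6.19) 0.0374
spacer 0.98 [488.4, 179.8, 81.8, 41.4] (array([ 512.3, -341.4]), 84.3, 25.0, 77.24) top (array([ 513.7, -329.7]), 26.0, 12.0, 77.46) 0.066
spacer 0.62 [159.6, 79.0, 113.5, 15.9] (array([585.2, -20.3]), 9.7, 100.8, 6.27) top (array([585.6, -21.5]), 9.2, 98.0, 6.23) 0.0372
['Unreachable', 'cut_out', 'get_state', 'nose_length', 'read_camera', 'sign_off'] 0.022
```

View pics/c.png

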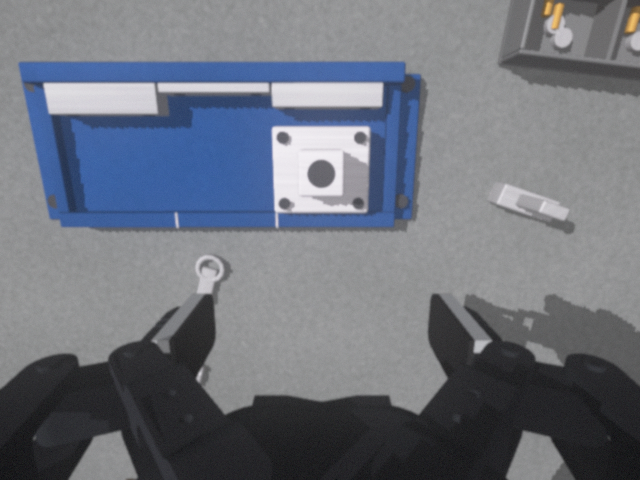

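Wrist picture: the cover boss is at (321,173), the thin stop at (215,87) and the spacer tab at (535,205). The network outlines fit all three. I'll descend over the boss and grip it.

```bash
python3 -m handwheel '[{"dx":0.02,"dy":0.041,"dz":-0.0007,"rx":0,"ry":0,"rz":0,"fingers":-1},{"dx":0.05,"dy":0,"dz":0,"rx":0,"ry":0,"rz":0,"fingers":-1},{"dx":0.05,"dy":0,"dz":0,"rx":0,"ry":0,"rz":0,"fingers":-1},{"dx":0.04,"dy":0,"dz":0,"rx":0,"ry":0,"rz":0,"fingers":-1},{"dx":0.025,"dy":0,"dz":0,"rx":0,"ry":0,"rz":0,"fingers":-1},{"dx":0,"dy":0,"dz":0,"rx":0,"ry":0,"rz":0,"fingers":-1},{"dx":0,"dy":0,"dz":0,"rx":0,"ry":0,"rz":0,"fingers":-1}]' 30
python3 -m handwheel '[{"dx":0,"dy":0,"dz":0,"rx":0,"ry":0,"rz":0,"fingers":1},{"dx":0,"dy":0,"dz":0,"rx":0,"ry":0,"rz":0,"fingers":1},{"dx":0,"dy":0,"dz":0,"rx":0,"ry":0,"rz":0,"fingers":1},{"dx":0,"dy":0,"dz":0,"rx":0,"ry":0,"rz":0,"fingers":1},{"dx":0,"dy":0,"dz":0,"rx":0,"ry":0,"rz":0,"fingers":1}]' 30
python3 m.py pics/d.png
```

```text
time: 4.12
eef_pos: [0.5245, -0.1235, 0.0696]
tcp_rot: [0.473, 0.525, -0.473, 0.526]
contact_force: [0.9, 0.8, -0.0]
opening: 1.001
time: 4.75
eef_pos: [0.5244, -0.123, 0.0693]
tcp_rot: [0.473, 0.525, -0.473, 0.526]
contact_force: [-1.1, -1.1, 5.7]
opening: 0.464
4.8 [[0.0012, 0.9944, 0.1057, 0.5244], [-0.0008, 0.1057, -0.9944, -0.123], [-1.0, 0.0012, 0.0009, 0.0693], [0.0, 0.0, 0.0, 1.0]] 0.46358913732249585 [-1.1 -0.6  6.3]
cover 0.9 [222.5, 198.7, 199.2, 165.1] (array([ 523.4, -120. ]), 80.0, 96.8, 6.18) top (array([ 523.8, -123.4]), 40.6, 40.0, 6.23) 0.0675
thin_stop 0.64 [2.3, 117.2, 214.2, 20.4] (array([584.8, -20.5]), 9.0, 100.9, 6.27) top (array([585.8, -27. ]), 8.4, 87.8, 6.15) 0.0374
middle_stop 0.94 [215.1, 115.0, 237.8, 52.5] (array([ 589.2, -121.6]), 22.2, 112.9, 5.49) top (array([ 590.1, -121.6]), 20.3, 98.4, 6.16) 0.0375
spacer 0.95 [623.1, 287.3, 16.8, 39.8] (array([ 519.4, -301.3]), 4.3, 21.4, 77.17) top (array([ 514.5, -299.9]), 3.5, 11.7, 82.95) 0.0114
```

View pics/d.png

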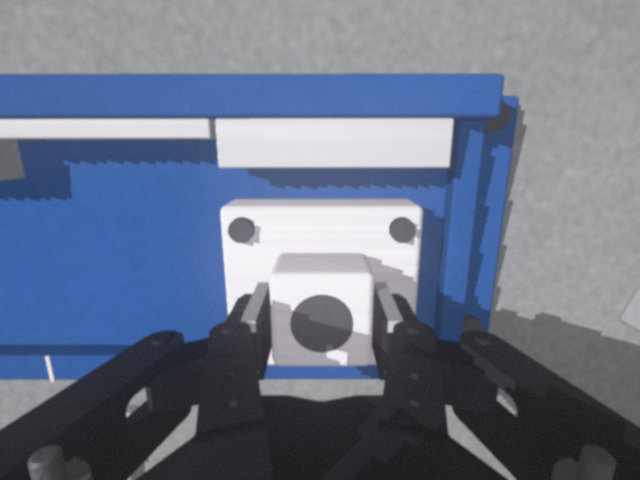

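The boss (322,310) is held between the pads, and the tips press on the plate with about 6 N. I'll ease up 1 mm and slide 94 mm.

```bash
python3 -m handwheel '[{"dx":-0.001,"dy":0,"dz":0,"rx":0,"ry":0,"rz":0,"fingers":1},{"dx":0,"dy":0,"dz":-0.0105,"rx":0,"ry":0,"rz":0,"fingers":1},{"dx":0,"dy":0,"dz":-0.0105,"rx":0,"ry":0,"rz":0,"fingers":1},{"dx":0,"dy":0,"dz":-0.0105,"rx":0,"ry":0,"rz":0,"fingers":1},{"dx":0,"dy":0,"dz":-0.0105,"rx":0,"ry":0,"rz":0,"fingers":1},{"dx":0,"dy":0,"dz":-0.0105,"rx":0,"ry":0,"rz":0,"fingers":1},{"dx":0,"dy":0,"dz":-0.0105,"rx":0,"ry":0,"rz":0,"fingers":1},{"dx":0,"dy":0,"dz":-0.0105,"rx":0,"ry":0,"rz":0,"fingers":1},{"dx":0,"dy":0,"dz":-0.0105,"rx":0,"ry":0,"rz":0,"fingers":1},{"dx":0,"dy":0,"dz":-0.0105,"rx":0,"ry":0,"rz":0,"fingers":1},{"dx":0,"dy":0,"dz":0,"rx":0,"ry":0,"rz":0,"fingers":1},{"dx":0,"dy":0,"dz":0,"rx":0,"ry":0,"rz":0,"fingers":1}]'
cat > rel.py <<'E'
from h import *
p,Q=shot("wrist");st=get_state();M=T(st)
print(st["time"],M[:3,3].round(4),M[:3,1].round(4),M[:3,2].round(4),st["opening"].round(3),st["contact_force"].round(1))
def top(l,lo,hi):
    for r in cut_out(p,l)[:1]:
        q=Q[r["region"]];q=q[(q[:,2]>lo)&(q[:,2]<hi)]
        if len(q)>50: print(l,round(r["score"],2),rect(q),q[:,2].mean().round(4));return q
t=top("thin_stop",.034,.041)
a=np.radians(6.2);xh=np.array([np.cos(a),np.sin(a)]);yh=np.array([-xh[1],xh[0]])
thin=np.array([.5853,-.0219])+xh*.004 # origin, earlier wrist fit
for l,lo,hi in(("cover",.062,.073),("cover",.033,.041),("spacer",.04,.09)):
    q=top(l,lo,hi)
    if q is not None:
        c=np.array(rect(q)[0])/1000;print("  rel thin mm",((c-thin)@xh*1000).round(1),((c-thin)@yh*1000).round(1))
E
python3 rel.py
```

```text
time: 6.5
eef_pos: [0.5136, -0.0273, 0.0695]
tcp_rot: [0.474, 0.527, -0.472, 0.525]
contact_force: [-0.1, 6.3, 5.0]
opening: 0.46Traceback (most recent call last):
  File "rel.py", line 3, in <module>
    print(st["time"],M[:3,3].round(4),M[:3,1].round(4),M[:3,2].round(4),st["opening"].round(3),st["contact_force"].round(1))
                                                                        ^^^^^^^^^^^^^^^^^^^
AttributeError: 'float' object has no attribute 'round'
```

```bash
sed -i 's/st\["opening"\].round(3)/st["opening"]/' rel.py; python3 -m handwheel '[{"dx":-0.001,"dy":0,"dz":0,"rx":0,"ry":0,"rz":0,"fingers":1},{"dx":0,"dy":0,"dz":0,"rx":0,"ry":0,"rz":0,"fingers":1}]'; python3 rel.py
```

```text
time: 6.8
eef_pos: [0.513, -0.0286, 0.0695]
tcp_rot: [0.473, 0.526, -0.473, 0.525]
contact_force: [-0.3, 0.9, -1.2]
opening: 0.461
6.85 [ 0.513  -0.0287  0.0695] [ 0.9944  0.1052 -0.0018] [ 1.052e-01 -9.944e-01 -7.000e-04] 0.45967072364065376 [-0.   1.4 -1.8]
thin_stop 0.63 (array([585.4, -21.4]), 8.4, 98.3, 6.14) 0.0374
cover 0.93 (array([512.4, -28.9]), 40.4, 39.9, 6.01) 0.0676
  rel thin mm -77.2 0.9
cover 0.93 (array([512.8, -28.9]), 79.1, 89.7, 6.29) 0.0375
  rel thin mm -76.8 0.9
```

The cover is at x −77, y +1 in the stop frame. I'll release it, rise and go to the spacer.

```bash
python3 -m handwheel '[{"dx":0,"dy":0,"dz":0,"rx":0,"ry":0,"rz":0,"fingers":-1},{"dx":0,"dy":0,"dz":0,"rx":0,"ry":0,"rz":0,"fingers":-1},{"dx":0,"dy":0,"dz":0,"rx":0,"ry":0,"rz":0,"fingers":-1},{"dx":-0.02,"dy":0,"dz":0,"rx":0,"ry":0,"rz":0,"fingers":-1},{"dx":-0.05,"dy":0,"dz":0,"rx":0,"ry":0,"rz":0,"fingers":-1},{"dx":-0.06,"dy":0,"dz":0,"rx":-0.178,"ry":0,"rz":0,"fingers":-1},{"dx":0,"dy":0,"dz":0,"rx":-0.178,"ry":0,"rz":0,"fingers":-1},{"dx":0,"dy":0,"dz":0,"rx":-0.178,"ry":0,"rz":0,"fingers":-1},{"dx":0,"dy":0,"dz":0,"rx":-0.178,"ry":0,"rz":0,"fingers":-1},{"dx":0,"dy":0,"dz":0,"rx":-0.178,"ry":0,"rz":0,"fingers":-1},{"dx":0,"dy":0,"dz":0,"rx":-0.178,"ry":0,"rz":0,"fingers":-1},{"dx":0,"dy":0,"dz":0,"rx":-0.178,"ry":0,"rz":0,"fingers":-1}]'
python3 -m handwheel '[{"dx":0,"dy":-0.0476,"dz":0.0095,"rx":0,"ry":0,"rz":0,"fingers":-1},{"dx":0,"dy":-0.0476,"dz":0.0095,"rx":0,"ry":0,"rz":0,"fingers":-1},{"dx":0,"dy":-0.0476,"dz":0.0095,"rx":0,"ry":0,"rz":0,"fingers":-1},{"dx":0,"dy":-0.0476,"dz":0.0095,"rx":0,"ry":0,"rz":0,"fingers":-1},{"dx":0,"dy":-0.0476,"dz":0.0095,"rx":0,"ry":0,"rz":0,"fingers":-1},{"dx":0,"dy":-0.0476,"dz":0.0095,"rx":0,"ry":0,"rz":0,"fingers":-1},{"dx":0,"dy":-0.0476,"dz":0.0095,"rx":0,"ry":0,"rz":0,"fingers":-1},{"dx":0,"dy":0,"dz":0,"rx":0,"ry":0,"rz":0,"fingers":-1},{"dx":0,"dy":0,"dz":0,"rx":0,"ry":0,"rz":0,"fingers":-1}]'
python3 rel.py
```

```text
time: 8.55
eef_pos: [0.5138, -0.0287, 0.2005]
tcp_rot: [0.075, 0.703, -0.075, 0.703]
contact_force: [0.1, -0.2, 0.9]
opening: 0.998
time: 9.68
eef_pos: [0.5061, -0.3679, 0.2]
tcp_rot: [0.078, 0.703, -0.077, 0.703]
contact_force: [-0.0, 0.9, -0.1]
opening: 0.999
9.725 [ 0.5063 -0.3673  0.2001] [2.166e-01 9.762e-01 7.000e-04] [ 9.763e-01 -2.166e-01 -6.000e-04] 0.9991692621552398 [0.2 0.7 0.6]
cover 0.35 (array([ 513.3, -330.4]), 25.8, 11.6, 77.65) 0.0662
  rel thin mm -108.9 -298.9
spacer 0.74 (array([ 513.3, -330.2]), 26.2, 11.6, 77.69) 0.0657
  rel thin mm -108.9 -298.7
```

```bash
python3 -m handwheel '[{"dx":0.02,"dy":0.0379,"dz":-0.0011,"rx":0,"ry":0,"rz":0,"fingers":-1},{"dx":0.05,"dy":0,"dz":0,"rx":0,"ry":0,"rz":0,"fingers":-1},{"dx":0.04,"dy":0,"dz":0,"rx":0,"ry":0,"rz":0,"fingers":-1},{"dx":0.023,"dy":0,"dz":0,"rx":0,"ry":0,"rz":0,"fingers":-1},{"dx":0,"dy":0,"dz":0,"rx":0,"ry":0,"rz":0,"fingers":-1},{"dx":0,"dy":0,"dz":0,"rx":0,"ry":0,"rz":0,"fingers":1},{"dx":0,"dy":0,"dz":0,"rx":0,"ry":0,"rz":0,"fingers":1},{"dx":0,"dy":0,"dz":0,"rx":0,"ry":0,"rz":0,"fingers":1},{"dx":0,"dy":0,"dz":0,"rx":0,"ry":0,"rz":0,"fingers":1},{"dx":0,"dy":0,"dz":0,"rx":0,"ry":0,"rz":0,"fingers":1},{"dx":0,"dy":0,"dz":0,"rx":0,"ry":0,"rz":0,"fingers":1}]' 60
python3 m.py pics/e.png
```

```text
time: 11.3
eef_pos: [0.5139, -0.3316, 0.0682]
tcp_rot: [0.077, 0.703, -0.078, 0.703]
contact_force: [-0.5, 0.2, 3.7]
opening: 0.127
11.35 [[0.001, 0.2173, 0.9761, 0.5139], [-0.0009, 0.9761, -0.2173, -0.3316], [-1.0, -0.0007, 0.0011, 0.0682], [0.0, 0.0, 0.0, 1.0]] 0.12170104496806776 [-0.2  0.9  3.7]
cover 0.67 [302.2, 207.9, 42.6, 139.9] (array([ 511.1, -341.8]), 84.2, 25.4, 78.64) top (array([ 513.6, -329.9]), 26.0, 11.8, 77.9) 0.0663
spacer 0.77 [299.4, 208.4, 45.5, 137.1] (array([ 515.3, -321.7]), 42.9, 22.0, 77.42) top (array([ 513.8, -330. ]), 26.0, 11.4, 78.1) 0.0663
```

View pics/e.png

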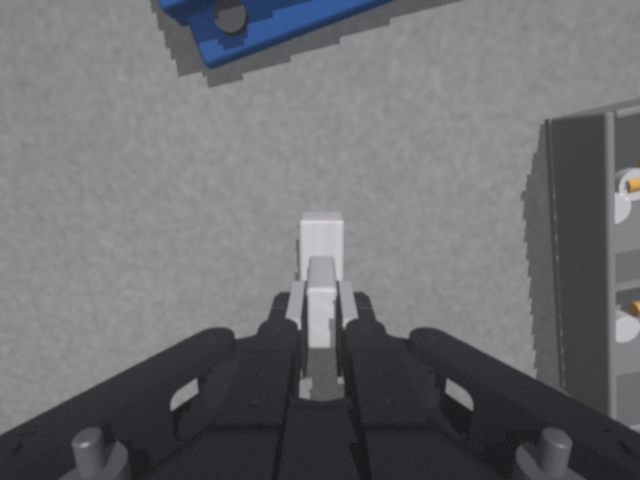

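The tab (321,315) is centred between the pads. I'll lift, turn +18.8° and carry it above the gap.

```bash
python3 -m handwheel '[{"dx":-0.03,"dy":0,"dz":0,"rx":0,"ry":0,"rz":0,"fingers":1},{"dx":-0.055,"dy":0,"dz":0,"rx":-0.1635,"ry":0,"rz":0,"fingers":1},{"dx":0,"dy":0,"dz":0,"rx":-0.1635,"ry":0,"rz":0,"fingers":1},{"dx":0,"dy":0.0426,"dz":0.0123,"rx":0,"ry":0,"rz":0,"fingers":1},{"dx":0,"dy":0.0426,"dz":0.0123,"rx":0,"ry":0,"rz":0,"fingers":1},{"dx":0,"dy":0.0426,"dz":0.0123,"rx":0,"ry":0,"rz":0,"fingers":1},{"dx":0,"dy":0.0426,"dz":0.0123,"rx":0,"ry":0,"rz":0,"fingers":1},{"dx":0,"dy":0.0426,"dz":0.0123,"rx":0,"ry":0,"rz":0,"fingers":1},{"dx":0,"dy":0.0426,"dz":0.0123,"rx":0,"ry":0,"rz":0,"fingers":1},{"dx":0,"dy":0.0426,"dz":0.0123,"rx":0,"ry":0,"rz":0,"fingers":1},{"dx":0,"dy":0,"dz":0,"rx":0,"ry":0,"rz":0,"fingers":1},{"dx":0,"dy":0,"dz":0,"rx":0,"ry":0,"rz":0,"fingers":1}]'
python3 rel.py; python3 m.py pics/f.png
```

```text
time: 13.05
eef_pos: [0.5661, -0.0254, 0.151]
tcp_rot: [-0.038, 0.707, 0.038, 0.705]
contact_force: [-0.0, -0.3, -2.9]
opening: 0.124
13.1 [ 0.5663 -0.0259  0.1513] [-1.073e-01  9.942e-01  2.000e-04] [ 0.9942  0.1073 -0.0018] 0.1213676906876892 [-0.2  0.8 -2.7]
thin_stop 0.69 (array([584.4, -14.1]), 8.6, 84.1, 6.75) 0.0374
cover 0.64 (array([512. , -28.7]), 40.3, 40.5, 6.05) 0.0675
  rel thin mm -77.6 1.2
cover 0.64 (array([512. , -28.4]), 80.1, 88.9, 6.32) 0.0375
  rel thin mm -77.6 1.5
13.35 [[-0.0001, -0.1063, 0.9943, 0.5668], [0.0, 0.9943, 0.1063, -0.0263], [-1.0, 0.0, -0.0001, 0.1523], [0.0, 0.0, 0.0, 1.0]] 0.1245441744053765 [-0.7  0.5 -2. ]
cover 0.91 [180.6, 167.4, 120.5, 130.5] (array([512.1, -33.9]), 88.4, 100.7, 6.3) top (array([524.3, -25.5]), 67.8, 42.9, 13.26) 0.0679
thin_stop 0.65 [345.0, 164.1, 12.4, 114.0] (array([583.9, -12.2]), 8.7, 80.3, 6.31) top (array([584.2, -12.2]), 8.1, 80.3, 6.32) 0.0374
middle_stop 0.86 [325.5, 347.3, 18.8, 52.6] (array([583.2, -89. ]), 14.5, 148.3, 5.97) top (array([582.7, -83.6]), 13.2, 137.6, 6.53) 0.0401
spacer 0.57 [299.1, 208.4, 45.6, 139.0] (array([565.1, -16.4]), 21.8, 43.4, 7.03) top (array([566. , -24.8]), 11.7, 26.4, 7.82) 0.1502
```

View pics/f.png

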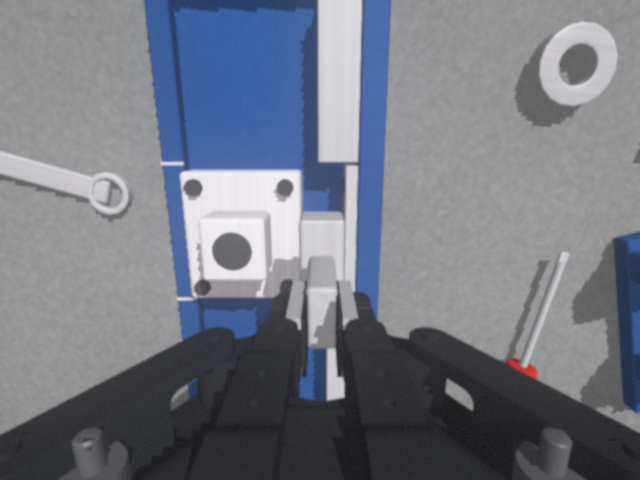

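The spacer hangs over the gap, tab at (321,300), with the foot between the cover plate and the thin stop. I'll shift 0.8 mm and lower it.

```bash
python3 -m handwheel '[{"dx":0,"dy":0.0008,"dz":0.0008,"rx":0,"ry":0,"rz":0,"fingers":1},{"dx":0.03,"dy":0,"dz":0,"rx":0,"ry":0,"rz":0,"fingers":1},{"dx":0.015,"dy":0,"dz":0,"rx":0,"ry":0,"rz":0,"fingers":1},{"dx":0.008,"dy":0,"dz":0,"rx":0,"ry":0,"rz":0,"fingers":1},{"dx":0.008,"dy":0,"dz":0,"rx":0,"ry":0,"rz":0,"fingers":1},{"dx":0,"dy":0,"dz":0,"rx":0,"ry":0,"rz":0,"fingers":1}]'
python3 -m handwheel '[{"dx":0.004,"dy":0,"dz":0,"rx":0,"ry":0,"rz":0,"fingers":1},{"dx":0.004,"dy":0,"dz":0,"rx":0,"ry":0,"rz":0,"fingers":1},{"dx":0,"dy":0,"dz":0,"rx":0,"ry":0,"rz":0,"fingers":1},{"dx":0,"dy":0,"dz":0,"rx":0,"ry":0,"rz":0,"fingers":1}]'
python3 rel.py
```

```text
time: 14.3
eef_pos: [0.5675, -0.0245, 0.0911]
tcp_rot: [-0.038, 0.706, 0.038, 0.706]
contact_force: [-0.2, -0.2, -2.4]
opening: 0.121
time: 14.8
eef_pos: [0.5677, -0.0245, 0.0834]
tcp_rot: [-0.038, 0.706, 0.038, 0.706]
contact_force: [0.6, -0.2, -2.0]
opening: 0.123
14.85 [ 0.5678 -0.0245  0.0835] [-1.078e-01  9.942e-01 -1.000e-04] [9.942e-01 1.078e-01 3.000e-04] 0.12642041426421524 [-0.2  0.1 -2.4]
thin_stop 0.94 (array([582.9,  -0.8]), 8.2, 56.9, 6.23) 0.0374
cover 0.81 (array([523.6, -27. ]), 63.2, 39.4, 6.08) 0.0674
  rel thin mm -65.9 1.6
cover 0.81 (array([512.1, -28.5]), 79.7, 89.6, 6.08) 0.0374
  rel thin mm -77.5 1.3
spacer 0.68 (array([565.8, -14.5]), 21.5, 42.8, 6.4) 0.0619
  rel thin mm -22.6 9.5
```

```bash
python3 -m handwheel '[{"dx":0.003,"dy":0,"dz":0,"rx":0,"ry":0,"rz":0,"fingers":1},{"dx":0.001,"dy":0,"dz":0,"rx":0,"ry":0,"rz":0,"fingers":1},{"dx":0,"dy":0,"dz":0,"rx":0,"ry":0,"rz":0,"fingers":1},{"dx":0,"dy":0,"dz":0,"rx":0,"ry":0,"rz":0,"fingers":1}]'
```

```text
time: 15.55
eef_pos: [0.568, -0.0246, 0.0801]
tcp_rot: [-0.038, 0.706, 0.038, 0.706]
contact_force: [-2.7, 0.7, 5.4]
opening: 0.119
```

```bash
python3 -m handwheel '[{"dx":0,"dy":0,"dz":0,"rx":0,"ry":0,"rz":0,"fingers":0.4},{"dx":0,"dy":0,"dz":0,"rx":0,"ry":0,"rz":0,"fingers":0.4},{"dx":-0.01,"dy":0,"dz":0,"rx":0,"ry":0,"rz":0,"fingers":0.4},{"dx":-0.02,"dy":0,"dz":0,"rx":0,"ry":0,"rz":0,"fingers":0.4},{"dx":-0.05,"dy":0,"dz":0,"rx":0,"ry":0,"rz":0,"fingers":0.4},{"dx":-0.05,"dy":-0.03,"dz":0,"rx":0,"ry":0,"rz":0,"fingers":-1},{"dx":0,"dy":-0.04,"dz":0,"rx":0,"ry":0,"rz":0,"fingers":-1},{"dx":0,"dy":0,"dz":0,"rx":0,"ry":0,"rz":0,"fingers":-1},{"dx":0,"dy":0,"dz":0,"rx":0,"ry":0,"rz":0,"fingers":-1}]'
python3 rel.py; python3 m.py pics/g.png
```

```text
time: 16.68
eef_pos: [0.575, -0.0938, 0.2098]
tcp_rot: [-0.038, 0.706, 0.038, 0.706]
contact_force: [-0.1, -0.9, -0.3]
opening: 1.004
16.725 [ 0.5748 -0.0934  0.2093] [-1.081e-01  9.941e-01  6.000e-04] [ 9.941e-01  1.081e-01 -5.000e-04] 0.9993498750426143 [ 0.3 -0.  -0.6]
thin_stop 0.91 (array([585.2, -21.3]), 8.5, 97.7, 5.9) 0.0374
cover 0.98 (array([512. , -28.4]), 40.1, 39.4, 6.35) 0.0675
  rel thin mm -77.6 1.5
cover 0.98 (array([511.9, -28.9]), 80.1, 88.7, 6.2) 0.0375
  rel thin mm -77.7 1.0
spacer 0.65 (array([567.2, -25.4]), 12.6, 30.4, 2.89) 0.0782
  rel thin mm -22.4 -1.5
16.975 [[-0.0007, -0.1088, 0.9941, 0.575], [0.0003, 0.9941, 0.1088, -0.0933], [-1.0, 0.0004, -0.0006, 0.209], [0.0, 0.0, 0.0, 1.0]] 0.9974255870696132 [1.  0.7 0.8]
cover 0.69 [200.2, 74.5, 106.0, 118.6] (array([509.9, -26.8]), 83.7, 94.1, 6.18) top (array([511.8, -28.7]), 40.4, 39.2, 6.32) 0.0675
thin_stop 0.63 [340.5, 68.5, 10.3, 127.1] (array([585.2, -20.6]), 9.0, 97.2, 6.43) top (array([585.4, -20.6]), 8.8, 97.2, 6.23) 0.0374
middle_stop 0.83 [324.4, 197.6, 25.5, 111.6] (array([ 589.6, -120.1]), 20.5, 100.0, 6.43) top (array([ 590., -120.]), 19.7, 100.0, 6.48) 0.0374
spacer 0.84 [310.8, 97.2, 26.3, 75.4] (array([567.2, -23.1]), 21.9, 58.7, 6.13) top (array([567.1, -23.3]), 11.8, 25.6, 6.21) 0.0782
```

View pics/g.png

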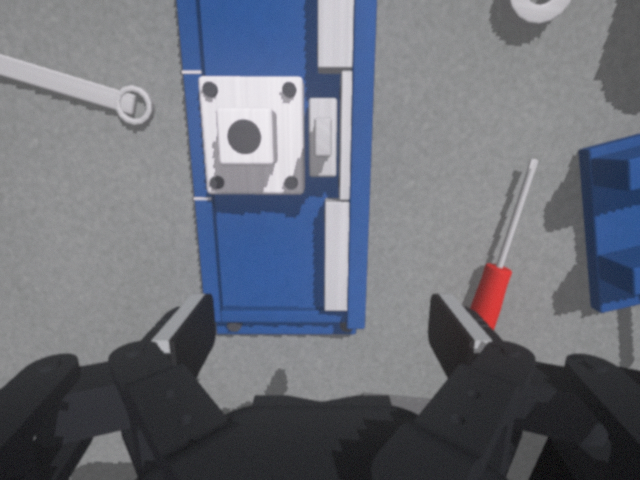

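The picture shows the spacer standing in the gap at (322,135), square, with its tab top at 78 mm, so it is on the bed. The cover is at (245,135). I'll turn back 90° and regrip the boss.

```bash
python3 -m handwheel '[{"dx":0,"dy":0,"dz":0,"rx":0.1745,"ry":0,"rz":0,"fingers":-1},{"dx":0,"dy":0,"dz":0,"rx":0.1745,"ry":0,"rz":0,"fingers":-1},{"dx":0,"dy":0,"dz":0,"rx":0.1745,"ry":0,"rz":0,"fingers":-1},{"dx":0,"dy":0,"dz":0,"rx":0.1745,"ry":0,"rz":0,"fingers":-1},{"dx":0,"dy":0,"dz":0,"rx":0.1745,"ry":0,"rz":0,"fingers":-1},{"dx":0,"dy":0,"dz":0,"rx":0.1745,"ry":0,"rz":0,"fingers":-1},{"dx":0,"dy":0,"dz":0,"rx":0.1745,"ry":0,"rz":0,"fingers":-1},{"dx":0,"dy":0,"dz":0,"rx":0.1745,"ry":0,"rz":0,"fingers":-1},{"dx":0,"dy":0,"dz":0,"rx":0.1745,"ry":0,"rz":0,"fingers":-1},{"dx":0,"dy":-0.0278,"dz":-0.0355,"rx":0,"ry":0,"rz":0,"fingers":-1},{"dx":0,"dy":-0.0278,"dz":-0.0356,"rx":0,"ry":0,"rz":0,"fingers":-1},{"dx":0,"dy":0,"dz":0,"rx":0,"ry":0,"rz":0,"fingers":-1}]'
python3 -m handwheel '[{"dx":0,"dy":0,"dz":0,"rx":0,"ry":0,"rz":0,"fingers":-1}]'; python3 rel.py
```

```text
time: 18.68
eef_pos: [0.5104, -0.0276, 0.2088]
tcp_rot: [0.471, 0.527, -0.472, 0.526]
contact_force: [-0.3, -0.4, 0.4]
opening: 0.999
time: 18.8
eef_pos: [0.5127, -0.0296, 0.2098]
tcp_rot: [0.472, 0.526, -0.472, 0.527]
contact_force: [-0.1, -0.1, 0.3]
opening: 0.997
18.85 [ 0.513  -0.0299  0.2098] [0.9942 0.1079 0.0012] [ 1.079e-01 -9.942e-01  7.000e-04] 0.9986294203734811 [-0.2 -0.2 -1. ]
thin_stop 0.9 (array([585.5, -21.3]), 7.7, 97.7, 6.29) 0.0374
cover 0.86 (array([512.7, -29.1]), 39.2, 39.7, 6.76) 0.0674
  rel thin mm -77.0 0.7
cover 0.86 (array([512.2, -29.2]), 80.2, 89.8, 6.01) 0.0374
  rel thin mm -77.5 0.6
spacer 0.56 (array([567.5, -23.6]), 11.6, 25.3, 6.35) 0.0782
  rel thin mm -21.9 0.2
```

```bash
python3 -m handwheel '[{"dx":0.03,"dy":-0.0005,"dz":-0.001,"rx":0,"ry":0,"rz":0,"fingers":-1},{"dx":0.05,"dy":0,"dz":0,"rx":0,"ry":0,"rz":0,"fingers":-1},{"dx":0.04,"dy":0,"dz":0,"rx":0,"ry":0,"rz":0,"fingers":-1},{"dx":0.018,"dy":0,"dz":0,"rx":0,"ry":0,"rz":0,"fingers":-1},{"dx":0,"dy":0,"dz":0,"rx":0,"ry":0,"rz":0,"fingers":-1},{"dx":0,"dy":0,"dz":0,"rx":0,"ry":0,"rz":0,"fingers":1},{"dx":0,"dy":0,"dz":0,"rx":0,"ry":0,"rz":0,"fingers":1},{"dx":0,"dy":0,"dz":0,"rx":0,"ry":0,"rz":0,"fingers":1},{"dx":0,"dy":0,"dz":0,"rx":0,"ry":0,"rz":0,"fingers":1},{"dx":0,"dy":0,"dz":0,"rx":0,"ry":0,"rz":0,"fingers":1}]' 80
python3 rel.py
```

```text
time: 20.3
eef_pos: [0.5131, -0.0288, 0.0733]
tcp_rot: [0.473, 0.525, -0.472, 0.527]
contact_force: [-0.4, -0.5, 5.7]
opening: 0.448
20.35 [ 0.5131 -0.0288  0.0733] [0.9941 0.1082 0.0033] [ 0.1082 -0.9941  0.0013] 0.4444268381629244 [-0.2 -0.3  5.4]
thin_stop 0.69 (array([585.3, -21.4]), 8.2, 98.2, 6.33) 0.0375
cover 0.93 (array([512.3, -26.4]), 40.3, 45.7, 6.4) 0.0675
  rel thin mm -77.1 3.4
cover 0.93 (array([512.7, -29.2]), 79.7, 90.2, 6.15) 0.0374
  rel thin mm -77.0 0.6
spacer 0.96 (array([567.1, -23.5]), 12.1, 26.1, 6.44) 0.0774
  rel thin mm -22.3 0.4
```

```bash
python3 -m handwheel '[{"dx":0,"dy":0.002,"dz":0,"rx":0,"ry":0,"rz":0,"fingers":1},{"dx":0,"dy":0.002,"dz":0,"rx":0,"ry":0,"rz":0,"fingers":1},{"dx":0,"dy":0.002,"dz":0,"rx":0,"ry":0,"rz":0,"fingers":1},{"dx":0,"dy":0,"dz":0,"rx":0,"ry":0,"rz":0,"fingers":1},{"dx":0,"dy":0,"dz":0,"rx":0,"ry":0,"rz":0,"fingers":1}]'
python3 -m handwheel '[{"dx":0,"dy":0.0015,"dz":0,"rx":0,"ry":0,"rz":0,"fingers":1},{"dx":0,"dy":0.0015,"dz":0,"rx":0,"ry":0,"rz":0,"fingers":1},{"dx":0,"dy":0,"dz":0,"rx":0,"ry":0,"rz":0,"fingers":1},{"dx":0,"dy":0,"dz":0,"rx":0,"ry":0,"rz":0,"fingers":1}]'
python3 rel.py
```

```text
time: 21.18
eef_pos: [0.5164, -0.0283, 0.0733]
tcp_rot: [0.47, 0.528, -0.473, 0.526]
contact_force: [-10.0, -0.3, 15.0]
opening: 0.446
time: 21.68
eef_pos: [0.5184, -0.028, 0.0734]
tcp_rot: [0.469, 0.529, -0.474, 0.525]
contact_force: [-12.2, -2.8, 17.9]
opening: 0.441
21.725 [ 0.5184 -0.028   0.0734] [ 0.9939  0.1098 -0.0083] [ 1.098e-01 -9.940e-01  2.000e-04] 0.4446515158540964 [-13.4  -1.5  17.9]
thin_stop 0.56 (array([585.2, -21.2]), 7.8, 97.7, 6.39) 0.0375
cover 0.64 (array([518. , -28.2]), 40.5, 40.2, 6.31) 0.0677
  rel thin mm -71.6 1.0
cover 0.64 (array([518.2, -28.2]), 78.8, 90.2, 6.17) 0.0375
  rel thin mm -71.4 1.0
spacer 0.78 (array([568.4, -23.4]), 12.2, 26.0, 6.4) 0.0758
  rel thin mm -21.0 0.3
```

Dragging: about 18 N down. I'll ease up and keep pushing.

```bash
python3 -m handwheel '[{"dx":-0.001,"dy":0,"dz":0,"rx":0,"ry":0,"rz":0,"fingers":1},{"dx":0,"dy":0.001,"dz":0,"rx":0,"ry":0,"rz":0,"fingers":1},{"dx":0,"dy":0.001,"dz":0,"rx":0,"ry":0,"rz":0,"fingers":1},{"dx":0,"dy":0,"dz":0,"rx":0,"ry":0,"rz":0,"fingers":1},{"dx":0,"dy":0,"dz":0,"rx":0,"ry":0,"rz":0,"fingers":1}]'
python3 rel.py
```

```text
time: 22.55
eef_pos: [0.5205, -0.0276, 0.0734]
tcp_rot: [0.47, 0.528, -0.474, 0.525]
contact_force: [-9.3, -0.8, 12.0]
opening: 0.447
22.6 [ 0.5205 -0.0276  0.0734] [ 0.994   0.1093 -0.0071] [ 0.1093 -0.994  -0.    ] 0.44687385381553424 [-9.7 -1.6 11.4]
thin_stop 0.72 (array([585.3, -21.3]), 7.9, 97.9, 6.36) 0.0375
cover 0.93 (array([519.2, -22.4]), 40.4, 51.5, 6.45) 0.0677
  rel thin mm -69.8 6.6
cover 0.93 (array([520., -28.]), 79.6, 90.6, 6.21) 0.0375
  rel thin mm -69.6 1.0
spacer 0.96 (array([570.5, -23. ]), 12.2, 26.1, 6.67) 0.076
  rel thin mm -18.8 0.5
```

```bash
python3 -m handwheel '[{"dx":-0.0008,"dy":0.001,"dz":0,"rx":0,"ry":0,"rz":0,"fingers":1},{"dx":0,"dy":0.001,"dz":0,"rx":0,"ry":0,"rz":0,"fingers":1},{"dx":0,"dy":0.001,"dz":0,"rx":0,"ry":0,"rz":0,"fingers":1},{"dx":0,"dy":0,"dz":0,"rx":0,"ry":0,"rz":0,"fingers":1},{"dx":0,"dy":0,"dz":0,"rx":0,"ry":0,"rz":0,"fingers":1}]'
python3 rel.py
```

```text
time: 23.42
eef_pos: [0.5209, -0.0276, 0.0736]
tcp_rot: [0.468, 0.53, -0.475, 0.523]
contact_force: [-17.5, -3.3, 16.1]
opening: 0.448
23.475 [ 0.5208 -0.0276  0.0736] [ 0.9938  0.1101 -0.015 ] [ 1.101e-01 -9.939e-01 -5.000e-04] 0.4449037165331976 [-17.   -4.5  15.3]
thin_stop 0.83 (array([585.2, -21.7]), 8.3, 98.2, 6.37) 0.0375
cover 0.62 (array([520.8, -34.2]), 40.4, 52.5, 5.63) 0.0678
  rel thin mm -69.5 -5.3
cover 0.62 (array([520.3, -27.8]), 79.7, 90.4, 6.21) 0.0376
  rel thin mm -69.3 1.2
spacer 0.93 (array([570.5, -23. ]), 12.1, 26.0, 6.37) 0.0757
  rel thin mm -18.8 0.5
```

```bash
python3 -m handwheel '[{"dx":-0.001,"dy":0.001,"dz":0,"rx":0,"ry":0,"rz":0,"fingers":1},{"dx":-0.0005,"dy":0.001,"dz":0,"rx":0,"ry":0,"rz":0,"fingers":1},{"dx":0,"dy":0.001,"dz":0,"rx":0,"ry":0,"rz":0,"fingers":1},{"dx":0,"dy":0.001,"dz":0,"rx":0,"ry":0,"rz":0,"fingers":1},{"dx":0,"dy":0,"dz":0,"rx":0,"ry":0,"rz":0,"fingers":1},{"dx":0,"dy":0,"dz":0,"rx":0,"ry":0,"rz":0,"fingers":1}]' 100
python3 rel.py;python3 m.py pics/i.png
```

```text
time: 24.42
eef_pos: [0.5212, -0.0275, 0.0738]
tcp_rot: [0.465, 0.533, -0.478, 0.521]
contact_force: [-26.4, -6.4, 18.7]
opening: 0.446
24.475 [ 0.5212 -0.0275  0.0738] [ 0.9935  0.1109 -0.0255] [ 0.1109 -0.9938 -0.0011] 0.44299066762590733 [-25.8  -7.   19.3]
thin_stop 0.63 (array([585.2, -21.4]), 8.0, 97.9, 6.15) 0.0375
cover 0.58 (array([520.2, -27.8]), 40.6, 65.1, 6.22) 0.0679
  rel thin mm -69.4 1.2
cover 0.58 (array([521.1, -27.9]), 82.3, 90.4, 6.27) 0.0376
  rel thin mm -68.5 1.0
spacer 0.74 (array([570.6, -23.1]), 12.1, 26.1, 6.4) 0.0753
  rel thin mm -18.7 0.4
24.725 [[-0.0255, 0.9935, 0.1109, 0.5212], [-0.0018, 0.1109, -0.9938, -0.0275], [-0.9997, -0.0255, -0.0011, 0.0738], [0.0, 0.0, 0.0, 1.0]] 0.43881519062446755 [-26.   -7.4  19.7]
cover 0.71 [223.6, 192.3, 197.5, 167.0] (array([523.3, -27.8]), 86.2, 103.9, 6.86) top (array([529.9, -24.8]), 65.0, 45.7, 17.67) 0.068
thin_stop 0.79 [211.0, 129.1, 227.9, 24.9] (array([584.7, -21.6]), 10.5, 102.5, 6.13) top (array([585.4, -21.5]), 9.1, 97.8, 6.12) 0.0374
middle_stop 0.67 [424.2, 132.8, 215.8, 52.7] (array([ 588.4, -119.8]), 24.0, 101.2, 5.58) top (array([ 589.1, -114.4]), 20.2, 90.7, 6.44) 0.0375
spacer 0.64 [256.6, 150.9, 135.5, 58.4] (array([570.1, -23.1]), 22.1, 60.1, 6.52) top (array([570.5, -23.1]), 12.2, 26.0, 6.04) 0.0783
```

View pics/i.png

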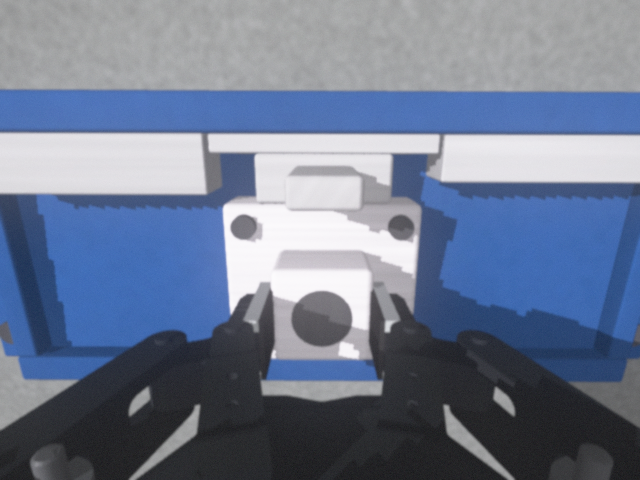

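The picture shows the cover (322,300) flush on the spacer foot (323,175), and the spacer against the thin stop at (323,142). At about 26 N push and 0.6 drag, the clamp carries well over 10 N. I'll check the tilt and then hand in.

```bash
python3 -m handwheel '[{"dx":0,"dy":0,"dz":0,"rx":0,"ry":0,"rz":0,"fingers":1},{"dx":0,"dy":0,"dz":0,"rx":0,"ry":0,"rz":0,"fingers":1},{"dx":0,"dy":0,"dz":0,"rx":0,"ry":0,"rz":0,"fingers":1}]'
python3 - <<'E'
from h import *
p,Q=shot("wrist")
for l,lo,hi in(("cover",.034,.042),("thin_stop",.034,.041),("spacer",.034,.042)):
    q=Q[cut_out(p,l)[0]["region"]];q=q[(q[:,2]>lo)&(q[:,2]<hi)]
    q=q[np.abs(q-np.median(q,0))[:,2]<.0025]
    c=np.linalg.lstsq(np.c_[q[:,:2]-q[:,:2].mean(0),np.ones(len(q))],q[:,2],rcond=None)[0];print(l,len(q),c.round(4))
st=get_state();print(st["time"],st["contact_force"].round(1))
E
```

```text
time: 25.3
eef_pos: [0.5212, -0.0275, 0.0738]
tcp_rot: [0.465, 0.533, -0.478, 0.521]
contact_force: [-26.1, -5.8, 18.0]
opening: 0.442
cover 11195 [-0.0159 -0.0018  0.0376]
thin_stop 4562 [-0.0133 -0.0017  0.0374]
spacer 4011 [-0.0106 -0.0008  0.0374]
25.5 [-26.4  -6.6  19. ]
```

```bash
python3 -c "
from plant import *
print(sign_off())"
```

```text
the job is handed in; nothing more can be done
None
```

The job is handed in after about 25.5 s of the 72 s, and the arm is still gripping the cover and pressing it onto the spacer. `sign_off()` gave no verdict, so the result below rests on my own checks.

I slid the cover about 94 mm along the bed to the thin stop in the middle bay. I then stood the spacer in the gap, let go of it, regripped the cover's boss at 100 N and pushed it back.

Last checks, in the frame of the thin stop:

| Check | Measured | Limit |
|---|---|---|
| Cover x | about −69 mm | above −73.5 mm |
| Cover y | +1 mm | within 15 mm |
| Spacer x | −18.7 mm | above −22 mm |
| Spacer y | +0.4 mm | within 20 mm |
| Tilt relative to the stop plate | about 0.003 rad | 0.06 rad cover, 0.08 rad spacer |
| Squareness to the stop | within about 0.3° (0.005 rad) | 0.06 rad |

- **Clamping force:** The wrist read a steady push of about 26 N, with about 19 N pressing down. The drag seen while sliding suggests at least 10 N goes through the spacer to the stop, but I could not measure the contact forces directly.
- **Not clean:** The cover dragged during the final push, so I eased the tool up in small steps. The arm gave way slightly and the tool ended pitched about 1.5°. The networks' outlines of the boss and the spacer tab were sometimes off because the fingers hid parts of them.
- **Other objects:** The arm did not go near the step block, the bearing or the screwdriver, but I took no final measurement of them.

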